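Set the microscope lamp's dimmer to the setting clip

TASK

Bring the stereo microscope's ring lamp up to its usual brightness: on the white lamp console, slide the tall, narrow dimmer grip along its track until it is level with the pointer of the metal setting clip on the rail in the middle of the console, then let go of it. Leave the other dimmer, the one with the low, flat grip, at its setting.

Things in the scene. Friction and masses are not known exactly. Their poses are not given: they have to be found in the camera images.
- tall_top (a point): centre of the top of the tall dimmer grip: black block, 14 mm along its track, 30 mm across, 45 mm tall, top about 103 mm above the table. Slides on a straight track, 150 mm travel, in a grey strip (200 x 44 mm, surface 57 mm above the table) 68 mm to one or other side of the rail; 2 to 3 N moves it and it stays where left. Starts near the track's -y end (console axes), must go towards +y.
- clip: setting clip, fixed on the console's rail: dark steel saddle 22 (x) by 16 (y) by 16 mm tall, with a thin pointer blade at y = 0 reaching 31 mm to both sides (x). Origin: centre of its underside, 49 mm above the table. Its y axis runs along the rail and both tracks, its x axis across. The tall grip is level with it when the grip's centre has the clip's y.
- low_top (a point): centre of the top of the other dimmer's grip, to be left alone: low flat black block, 36 mm along its track, 40 mm across, 14 mm tall, top about 71 mm above the table, anywhere along its 150 mm track. Its strip is like the tall grip's, on the other side of the rail, 68 mm from it.
- console: lamp console: fixed white box 230 (x) by 290 (y) by 45 mm tall; origin at the centre of its underside, z up. Steel rail with scale ticks along y at x = 0; dimmer strips along y at x = -68 and +68 mm, either way round, centred at y = 0; small knob and switch at its +y end. Loose things up to 80 mm tall stand on the table around it.

How it is judged (in metres and radians):
At the end, for the whole second after the job is handed in: The tall grip's centre is within 12 mm of the clip's pointer, measured along the track; the low grip is within 8 mm of where it began (y of tall_top in the frame of clip between -0.012 and 0.012 m and distance of low_top from where it was at the start of the episode below 0.008 m); the robot touches nothing.
It fails at once if the low dimmer grip is moved by more than 8 mm (distance of low_top from where it was at the start of the episode above 0.008 m).
It also fails if it takes over 29 s, if anything falls off the work surface, if the arm or the gripper's body presses on something with over 40 N, if the wrist force passes 120 N, or if a joint passes its speed limit or range.

ROBOT

A 6-joint arm with a two-finger parallel gripper is mounted at the origin on the work surface. World frame = base frame: x ahead of the robot, y to its left, z up, the work surface at z = 0. Lengths are in mm, angles in rad, forces in N, time in s.
With the tool pointing down it reaches from about 400 to 925 mm from the base axis. Payload 12.5 kg.
Tool frame: the origin (TCP) lies midway between the tips of the shut fingers; the grasp point (between the pads) lies 19 mm behind it (env.pinch_z is the z of the grasp point in the tool frame, in mm); z points along the fingers, y is the line along which they close (so a half turn about z gives the same grasp; the last joint's range is limited). The gripper opens to 95 mm and grips with 3 to 60 N. Pads are 20 mm wide; open, the fingers measure 119 mm over their backs; the gripper's body (75 mm by 180 mm) begins 59 mm behind the grasp point.
Start: joints at [0.997, 0.491, 1.559, -0, 1.092, -0.106], TCP at [281.815, 557.878, 214.661] pointing down, gripper open.
Joint ranges: [-3.1, 3.1], [-0.84, 2.19], [0.05, 2.79], [-1.13, 4.28], [0.06, 2.93], [-2.69, 2.69]. Speed limits (rad/s): [2.22, 2.22, 2.79, 3.14, 3.14, 3.14].

INTERFACE

Orientations are given as [roll, pitch, yaw] about the fixed x, y, z axes, in that order (R = Rz(yaw) Ry(pitch) Rx(roll)).
In Python, from cell import env, eyes gives the robot as it stands.
- The arm moves only by the shell command python3 -m inch 'ROWS'. ROWS is JSON, a list of rows, each a list of 3 entries, a list of its own where there are three numbers: the shift along the tool's x, y, z in units of 60 mm (1.0 is 60 mm), then the turn about the tool's z in units of 5 degrees (1.0 is 5 degrees), then the closure, from -1 (fully open) to 1 (shut). In form: [[[tx, ty, tz], turn, claw], ...]. A call has exactly 10 rows; each row shifts and turns the commanded pose from where the row before left it, along the tool's axes as they then stand; what a row does not reach is not made up. A row lasts 1/8 s, in which the tool goes at most 62.5 mm and 10.7 degrees, less where a joint would pass 70% of its speed; a pose out of reach is approached as far as the arm can. A call is refused whole if a number of a shift passes 1 or a number of a turn 1, either way. A call with a gripper value outside its range is refused whole. The fingers move at their own pace and stop on an object; the grip force is fixed at half the most. Time passes only in rows, so rows that do not move let the fingers close, or fill a call up. It gives the time, the measured TCP pose, the force, the opening and the grip force at its end, in the units of the state.
- env.state(): the state, without advancing time (a new reading comes with each control period).
- eyes.read_camera(name): name is "side" or "top" or "wrist"; returns a dict with "pixels" (480x640x3 uint8, red, green, blue), "fx", "fy", "cx", "cy" (pixels), "extrinsics" (4x4, takes a point from world to camera coordinates). Camera axes: x right, y down, z forward; pixel columns grow to the right and rows downward; lengths in mm; the calibration is good to about 2 mm. A picture is of the moment at which its call begins. There is no depth.
- env.job_done(): hands the job in; it is judged then, once.
Trained networks look in a picture, given as the dict that the camera call returned (one of the last four; its "shot" number tells which), for a name from the list of things; names that differ only in an ending like _2 or _b are one class to them, and where a whole thing is asked for, a point or a joint stands for the part that bears it (a point fixed in the world has none). Each returns a list of dicts, best first, with "score" (0 to 1); they miss things now and then, are a little off and sometimes report something else, mostly with a low value. They report only what shows in the picture. A call takes as long as a camera call.
- eyes.boxes_of(name, picture): "centre" ([row, column] in pixels, amid what is visible of it).
- eyes.cut_out(name, picture): "mask" (480x640 bool, what is visible of it) and "centre" ([row, column] in pixels, amid what is visible of it).
- eyes.spot_point(name, picture): "centre" ([row, column] in pixels: a listed point, or the origin of a listed thing).
The state is a dict: "t": time; "joints": joint angles; "qvel": joint speeds; "tau": joint torques, N m; "eef_pos": TCP position; "tcp_rot": TCP orientation; "ft_force": force on the tool from outside, world axes, zero at the start; "moment": the same for the moment, N m; "opening": opening from 0.0 (shut) to 1.0 (fully open); "grip_force": force on a finger pad.
Only numpy, scipy, OpenCV 4.12 (cv2) and the standard library are available. Lean on these libraries where they do the work, as an engineer would, in place of code of your own. Each camera call takes 0.05 s, during which the arm holds its last target. There are 200 camera calls.

## Working session

There is one attempt and no reset: what is moved stays moved. The work goes in short steps, Python scripts to look and compute and a shell command to move; the robot and the scene stay as the last step left them, time stands still between calls to the robot, and variables do not carry over. Pictures are saved under pics/ and viewed, at most 10 in all, crops included, and the job is handed in when it is done.

```bash
mkdir -p pics; ls; cat > h.py <<'E'
import numpy as np, cv2
from cell import env, eyes
def ray(p,rc):
    E=np.array(p["extrinsics"]);R,t=E[:3,:3],E[:3,3]
    d=R.T@np.array([(rc[1]-p["cx"])/p["fx"],(rc[0]-p["cy"])/p["fy"],1]);return -R.T@t,d
def atz(p,rc,z):
    c,d=ray(p,rc);return c+d*(z-c[2])/d[2]
def save(p,n): cv2.imwrite("pics/"+n,cv2.cvtColor(p["pixels"],cv2.COLOR_RGB2BGR))
Z=dict(tall_top=103,low_top=71,clip=49,console=0)
E
python3 - <<'E'
from h import *
np.set_printoptions(precision=1,suppress=True)
s=env.state();print(s["t"],s["eef_pos"],s["tcp_rot"],s["opening"],env.pinch_z)
for c in("top","side","wrist"):
    p=eyes.read_camera(c);save(p,c+"0.png")
    print(c,"cam",ray(p,(0,0))[0])
    for n in Z:
        for f in (eyes.spot_point,eyes.boxes_of):
            for r in f(n,p)[:2]: print(c,n,f.__name__,round(r["score"],2),np.array(r["centre"]),atz(p,r["centre"],Z[n]))
E
```

```text
pics
0.0 [281.7 557.6 214. ] [-3.1 -0.   2.7] 1.0010556298373605 -18.8
top cam [533.7  28.5 749.3]
top tall_top call 0.72 [179.7 191.3] [622.1 196.5 103. ]
top tall_top call 0.54 [187. 193.] [612.5 194.  103. ]
top low_top call 0.84 [291.  207.4] [473.5 179.2  71. ]
top low_top call 0.52 [181.1 189.7] [624.5 207.   71. ]
top low_top call 0.71 [292.8 207. ] [471.  179.7  71. ]
top clip call 0.83 [262.9 179.3] [510.7 224.8  49. ]
top clip call 0.8 [264.1 176.2] [508.9 229.2  49. ]
top console call 0.6 [242.2 211.8] [541.4 189.9   0. ]
top console call 0.49 [184.1 190.5] [629.5 224.3   0. ]
top console call 0.61 [241.6 210.7] [542.3 191.6   0. ]
side cam [409.5 605.9 458.8]
side tall_top call 0.71 [378.3 342.2] [494.6 274.7 103. ]
side tall_top call 0.7 [298.  241.7] [623.6 199.7 103. ]
side tall_top call 0.81 [317.4 245.5] [607.2 226.6 103. ]
side low_top call 0.7 [332.3 393.9] [468.8 166.4  71. ]
side low_top call 0.85 [337.1 390.2] [470.9 174.8  71. ]
side clip call 0.91 [378.4 340.3] [509.2 225.1  49. ]
side clip call 0.9 [372.1 340.1] [511.8 217.   49. ]
side console call 0.95 [379.6 321.4] [540.6 187.7  -0. ]
side console call 0.81 [401.4 331.1] [521.3 214.1   0. ]
wrist cam [220.2 588.4 384.8]
```

View pics/top0.png

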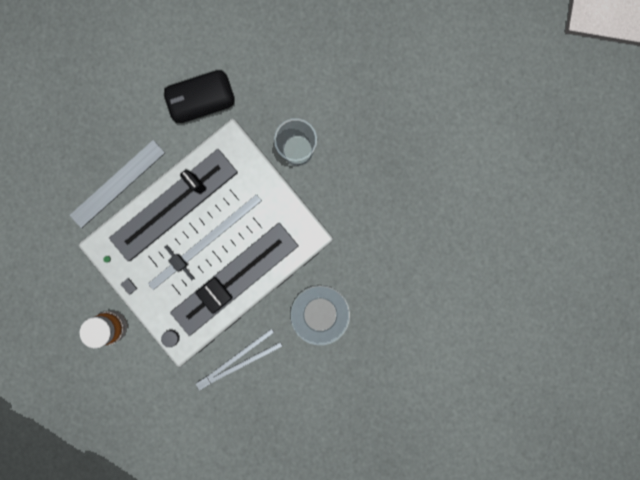

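View pics/side0.png

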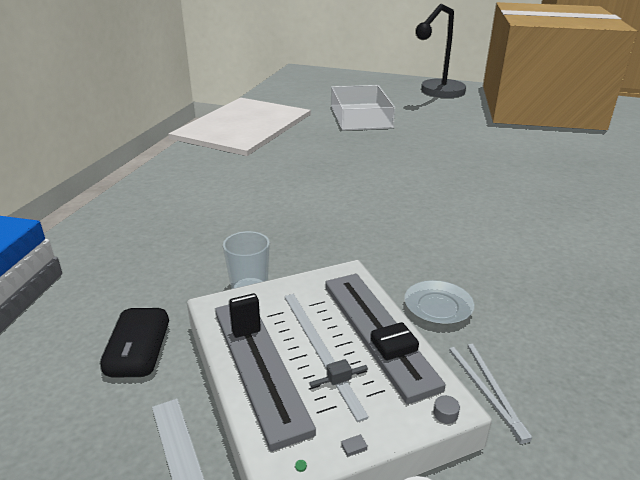

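The top view shows the console with its knob end at lower left. The tall grip is at about (row 180, col 191), the clip at (263, 179) and the low grip at (293, 210). The side view agrees. Next I fit the console frame from its corners.

```bash
python3 - <<'E'
from h import *
np.set_printoptions(precision=1,suppress=True)
p=eyes.read_camera("top"); q=eyes.read_camera("side")
def tri(a,b):
    A=[];B=[]
    for pp,rc in((p,a),(q,b)):
        c,d=ray(pp,rc);d/=np.linalg.norm(d);M=np.eye(3)-np.outer(d,d);A.append(M);B.append(M@c)
    return np.linalg.solve(sum(A),sum(B))
co=np.array([atz(p,rc,45) for rc in[(121,233),(239,331),(365,180),(243,80)]])
print("corners",co, "centre",co.mean(0),np.linalg.norm(co-np.roll(co,1,0),axis=1))
d=(co[3]-co[0])+(co[2]-co[1]);print("yaw +y dir",np.degrees(np.arctan2(d[1],d[0])))
y=d/np.linalg.norm(d);x=np.array([y[1],-y[0],0])
for n,(a,b) in dict(rail=((198,260),(286,152)),strip=((168,219),(241,126))).items():
    e=atz(p,b,55)-atz(p,a,55);print(n,np.degrees(np.arctan2(e[1],e[0])))
for n in("tall_top","low_top","clip"):
    a=eyes.spot_point(n,p);b=eyes.spot_point(n,q)
    for u in a[:2]:
        v=atz(p,u["centre"],Z[n])-co.mean(0);print("top",n,u["score"],v@x,v@y)
    for u in b[:2]:
        v=atz(q,u["centre"],Z[n])-co.mean(0);print("side",n,u["score"],v@x,v@y)
im=cv2.cvtColor(p["pixels"],cv2.COLOR_RGB2BGR)[110:380,60:340]
cv2.imwrite("pics/c.png",cv2.resize(im[20:200,30:220],None,fx=3.3,fy=3.3,interpolation=cv2.INTER_CUBIC)[:600,:800])
E
```

```text
corners [[715.8 153.6  45. ]
 [548.6   9.7  45. ]
 [365.3 221.6  45. ]
 [536.4 368.3  45. ]] centre [541.5 188.3  45. ] [279.7 220.6 280.2 225.4]
yaw +y dir 130.38400455953413
rail 130.35237099665702
strip 129.397730329397
top tall_top 0.92 66.89989108574953 -40.710679652920646
side tall_top 0.97 67.24728769879233 -45.74443899816531
top low_top 0.94 -60.331175470580156 38.35834941253867
side low_top 0.69 -64.9575018009849 33.33597742155919
top clip 0.64 1.7822538559457222 47.79599197348242
side clip 0.9 0.3770836045408714 45.87326523589117
```

View pics/c.png

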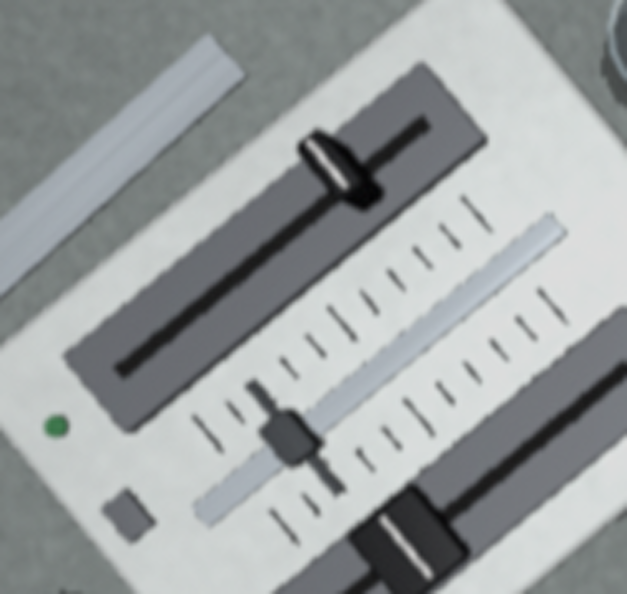

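```bash
python3 -m inch '[[[0,0,0],-1,-1],[[0,0,0],-1,-1],[[0,0,0],-1,-1],[[0,0,0],-1,-1],[[0,0,0],-1,-1],[[0,0,0],-1,-1],[[0,0,0],-1,-1],[[0,0,0],-1,-1],[[0,0,0],-1,-1],[[0,0,0],-1,-1]]'
cat >> h.py <<'E'
Y=np.array([np.cos(np.radians(130.3)),np.sin(np.radians(130.3)),0]);X=np.array([Y[1],-Y[0],0]);C=np.array([541.5,188.3,0])
from scipy.spatial.transform import Rotation as Ro
def tool(target):
    s=env.state();R=Ro.from_euler("xyz",s["tcp_rot"]).as_matrix()
    print("t",s["t"],"pos",s["eef_pos"],"rot",s["tcp_rot"],"F",s["ft_force"],"open",s["opening"],s["grip_force"])
    v=np.array(s["eef_pos"])-C;print("console xy",v@X,v@Y)
    a=np.degrees(np.arctan2(*(R[:2,1]@np.c_[Y[:2],X[:2]])[::-1])) ;print("tool y angle from track",a)
    print("shift in units",R.T@(np.array(target)-s["eef_pos"])/60)
E
python3 -c "
from h import *
tool(C+67.3*X-43*Y+[0,0,160])"
```

```text
t: 3.0
eef_pos: [281.8, 557.9, 214.7]
tcp_rot: [3.142, 0.0, -2.734]
ft_force: [-0.5, 1.0, 0.2]
opening: 1.001
grip_force: 0.0
t 3.0 pos [281.82735986 557.88390687 214.68478003] rot [ 3.14152514e+00  1.12733022e-04 -2.73386934e+00] F [-0.52280213  1.03873226  0.22669642] open 1.0008823289483326 0.0
console xy 40.99899491804669 449.8235505967992
tool y angle from track 16.939174655131072
shift in units [-2.81235036 -7.72971551  0.91120816]
```

```bash
python3 -m inch '[[[0,0,0],-1,-1],[[0,0,0],-1,-1],[[0,0,0],-1,-1],[[0,0,0],-0.39,-1],[[0,-1,0],0,-1],[[0,-1,0],0,-1],[[0,-1,0],0,-1],[[0,-1,0],0,-1],[[0,-1,0],0,-1],[[0,-1,0],0,-1]]'
python3 -m inch '[[[-0.2,-1,0.3],0,-1],[[-0.2,-0.9,0.3],0,-1],[[0,-0.3,0.3],0,-1],[[0,0,0],0,-1],[[0,0,0],0,-1],[[0,0,0],0,-1],[[0,0,0],0,-1],[[0,0,0],0,-1],[[0,0,0],0,-1],[[0,0,0],0,-1]]'
python3 -c "
from h import *
tool(C+67.3*X-43*Y+[0,0,160])
p=eyes.read_camera('wrist');save(p,'w1.png')
for n in('tall_top','clip'):
  for r in eyes.spot_point(n,p)[:2]: v=atz(p,r['centre'],Z[n])-C;print(n,r,v@X,v@Y)
"
```

```text
t: 4.25
eef_pos: [515.1, 281.1, 214.8]
tcp_rot: [-3.142, 0.001, -2.442]
ft_force: [1.3, -0.1, -0.4]
opening: 0.999
grip_force: 0.0
t: 5.5
eef_pos: [616.4, 198.1, 161.0]
tcp_rot: [3.142, 0.0, -2.441]
ft_force: [-0.5, 0.4, -0.1]
opening: 0.996
grip_force: 0.0
t 5.5 pos [616.418466   198.05799328 161.01091666] rot [ 3.14156797e+00  9.49777644e-05 -2.44093915e+00] F [-0.45051188  0.4070924  -0.09072907] open 0.9964997795627847 0.0
console xy 63.44931164489785 -41.01438566886303
tool y angle from track 0.15551133434354444
shift in units [-0.06426612 -0.03291968  0.0168539 ]
tall_top {'centre': [267.3, 315.9], 'score': 0.66} 69.77432721302269 -42.98400735113551
clip {'centre': [141.0, 452.8], 'score': 0.73} -0.8497778461403485 48.188613525774954
```

View pics/w1.png

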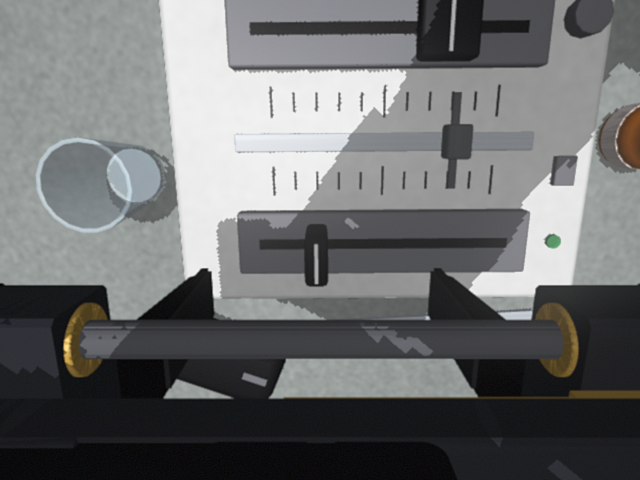

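The wrist view shows the tall grip between the open fingers at (row 267, col 316), and the clip at (141, 453). That puts the grip at about -43 mm and the clip at about +48 mm. I'll lower and close.

```bash
python3 -m inch '[[[-0.08,-0.03,0.5],0,-1],[[0,0,0.5],0,-1],[[0,0,0.3],0,-1],[[0,0,0.2],0,-1],[[0,0,0],0,1],[[0,0,0],0,1],[[0,0,0],0,1],[[0,0,0],0,1],[[0,0,0],0,1],[[0,0,0],0,1]]'
python3 -c "
from h import *
tool(C+68*X+47*Y+[0,0,70])
p=eyes.read_camera('wrist');save(p,'w2.png')
for n in('tall_top','clip'):
  for r in eyes.spot_point(n,p)[:2]: v=atz(p,r['centre'],Z[n])-C;print(n,r,v@X,v@Y)
"
```

```text
t: 6.9
eef_pos: [621.3, 199.8, 71.1]
tcp_rot: [-3.142, 0.0, -2.441]
ft_force: [-0.6, -1.1, 0.5]
opening: 0.427
grip_force: 0.0
t 6.9 pos [621.26112015 199.79647967  71.09126483] rot [-3.14158711e+00  1.64080646e-04 -2.44082660e+00] F [-0.58971286 -1.13270392  0.50103569] open 0.4274330300085799 0.0
console xy 68.26708583056887 -42.820676362369
tool y angle from track 0.14906286148488457
shift in units [0.00834907 1.49699473 0.01817807]
tall_top {'centre': [324.9, 316.7], 'score': 0.68} 67.1764983177078 -43.47225779998884
clip {'centre': [131.9, 520.4], 'score': 0.96} -1.3581618738286174 48.52625473222803
```

View pics/w2.png

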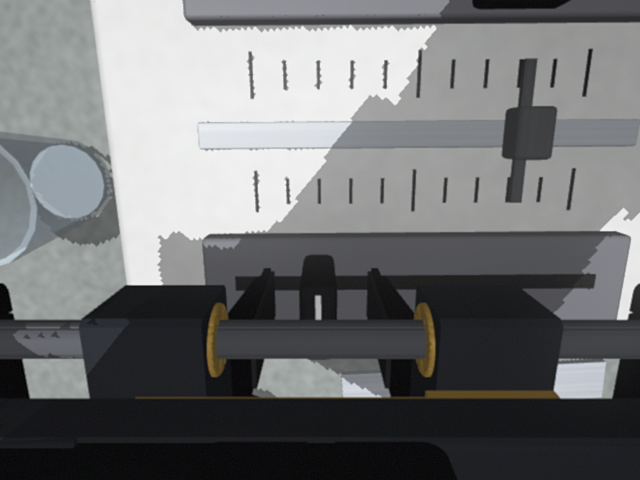

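The grip, at (320, 317), sits centred between the fingers, which are still closing. I'll finish closing, then begin sliding.

```bash
python3 -m inch '[[[0,0,0],0,1],[[0,0,0],0,1],[[0,0,0],0,1],[[0,0,0],0,1],[[0,0,0],0,1],[[0,0,0],0,1],[[0,0,0],0,1],[[0,0.1,0],0,1],[[0,0.1,0],0,1],[[0,0.1,0],0,1]]'
```

```text
t: 8.3
eef_pos: [609.2, 213.9, 71.0]
tcp_rot: [3.141, -0.0, -2.441]
ft_force: [0.1, -1.5, -1.2]
opening: 0.147
grip_force: 30.0
```

```bash
python3 -m inch '[[[0,0.2,0],0,1],[[0,0.2,0],0,1],[[0,0.2,0],0,1],[[0,0.2,0],0,1],[[0,0.2,0],0,1],[[0,0.2,0],0,1],[[0,0,0],0,1],[[0,0,0],0,1],[[0,0,0],0,1],[[0,0,0],0,1]]'
python3 -c "
from h import *
tool(C+68*X+47.5*Y+[0,0,70])
for c in('wrist','side','top'):
 p=eyes.read_camera(c);save(p,c+'3.png')
 for n in('tall_top','clip'):
  for r in eyes.spot_point(n,p)[:1]: v=atz(p,r['centre'],Z[n])-C;print(c,n,r,v@X,v@Y)
"
```

```text
t: 9.55
eef_pos: [562.2, 268.9, 71.0]
tcp_rot: [3.141, -0.001, -2.441]
ft_force: [-4.8, -1.7, 2.9]
opening: 0.146
grip_force: 30.0
t 9.55 pos [562.15831635 268.91371855  70.95894379] rot [ 3.14055592e+00 -1.36840600e-03 -2.44080248e+00] F [-4.78638737 -1.69526306  2.8613022 ] open 0.14637360219293036 29.98569667339325
console xy 67.89557286964813 48.11994220404387
tool y angle from track 0.1477620491238358
shift in units [-0.00178895 -0.01034441  0.01596925]
wrist tall_top {'centre': [326.6, 323.7], 'score': 0.9} 67.48301058679799 50.022095581268516
wrist clip {'centre': [136.1, 317.0], 'score': 0.72} -0.09924441147915175 47.43223318267834
side clip {'centre': [376.2, 338.9], 'score': 0.91} -0.7191597656962792 45.69777675275813
top tall_top {'centre': [291.4, 205.4], 'score': 0.23} -58.97640173727888 32.14670995822736
top clip {'centre': [262.2, 180.6], 'score': 0.58} -0.284603900048193 45.755078063229064
```

View pics/wrist3.png

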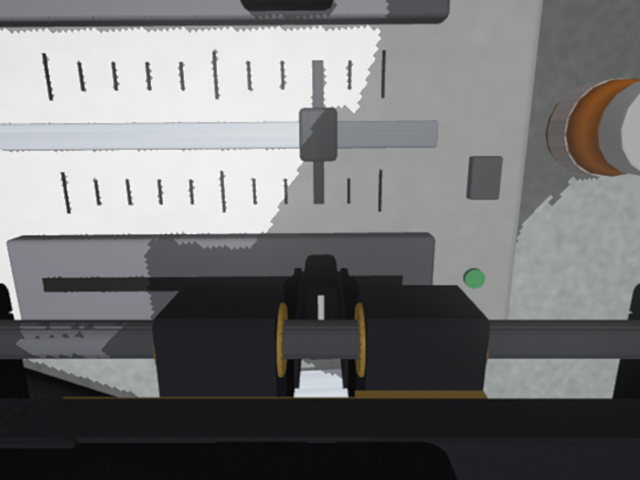

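The gripped dimmer (col 321) is in line with the clip pointer (col 319), about 1 mm apart. I'll open the fingers and lift.

```bash
python3 -m inch '[[[0,0,0],0,-0.4],[[0,0,0],0,-0.4],[[0,0,0],0,-0.4],[[0,0,0],0,-0.4],[[0,0,0],0,-0.4],[[0,0,-0.4],0,-0.4],[[0,0,-0.8],0,-0.4],[[0,0,-0.8],0,-0.4],[[0,0,0],0,-0.4],[[0,0,0],0,-0.4]]'
python3 -c "
from h import *
tool(C)
for c in('wrist','side'):
 p=eyes.read_camera(c);save(p,c+'4.png')
 for n in('tall_top','clip','low_top'):
  for r in eyes.spot_point(n,p)[:1]: v=atz(p,r['centre'],Z[n])-C;print(c,n,r,v@X,v@Y)
"
```

```text
t: 11.25
eef_pos: [562.9, 268.4, 190.4]
tcp_rot: [3.141, -0.001, -2.441]
ft_force: [0.1, -0.1, 0.2]
opening: 0.698
grip_force: 0.0
t 11.25 pos [562.87546612 268.40587113 190.40110186] rot [ 3.14132237e+00 -5.29194917e-04 -2.44093889e+00] F [ 0.14019557 -0.12541295  0.21136508] open 0.6981863604527754 0.0
console xy 68.11404977054562 47.26877791172371
tool y angle from track 0.1555045952148481
shift in units [ 1.13141244 -0.79174885  3.173737  ]
wrist tall_top {'centre': [241.8, 322.1], 'score': 0.55} 66.72542735874796 49.067901226860755
wrist clip {'centre': [130.8, 320.5], 'score': 0.59} -3.3057452085314942 48.18153364798881
wrist low_top {'centre': [24.4, 302.6], 'score': 0.95} -69.31160244364695 36.824392858001936
side tall_top {'centre': [358.6, 270.8], 'score': 0.64} 69.55388443374665 50.18891520556152
side clip {'centre': [377.5, 341.7], 'score': 0.83} -2.5867889928005 48.35385246495005
side low_top {'centre': [333.4, 391.5], 'score': 0.68} -66.50388735266496 30.860595145137996
```

View pics/wrist4.png

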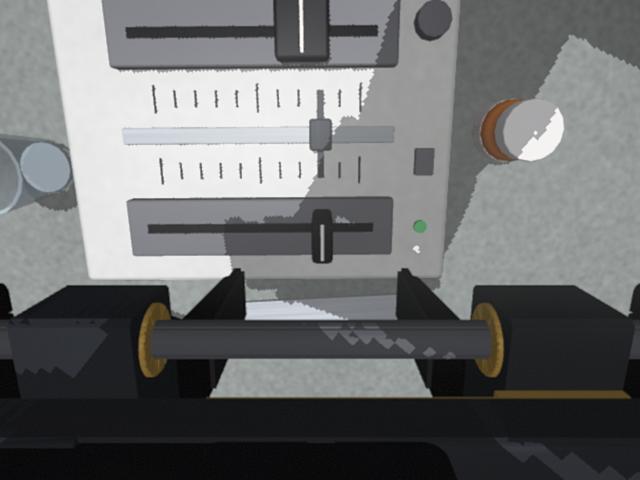

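The tall grip (col 322) lines up with the pointer (col 320). The low grip hasn't moved, and the gripper is clear of everything.

```bash
python3 -c "
from cell import env
print(env.job_done())"
```

```text
the job is handed in; nothing more can be done
None
```

I slid the tall dimmer grip to within about 2 mm of the clip's pointer, as measured in the last pictures, and let go of it with the gripper clear; the low grip was left alone, and the job was handed in at about 11 s.

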